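Hold the truffle chute open over a box

TASK

Stand the open card box upright on the counter under the lower end of the truffle chute and let go of it. Then press the chute's spring-loaded plunger half-way down, until the ring on its stem is level with the crossbar and the gate's window lines up with the chute (pressed right down, the gate shuts again), so that all three truffles slide into the box. Finish while still holding the plunger half-way down; do not touch the truffles with the gripper, and leave the closed box, the jar and the tin where they stand.

Things in the scene. Friction and masses are not known exactly. Their poses are not given: they have to be found in the camera images.
- dispenser: truffle dispenser, fixed: dark foot plate, steel chute sloping 22 degrees with 3 truffles in a row behind a gate, two posts joined by a crossbar (84 mm wide, 24 deep, top 192 mm up). Origin on the counter below the plunger's axis; -x is the horizontal direction in which the chute runs down and out, z up. Foot plate: 15 mm ahead (-x) of the origin to 120 mm behind, 96 mm wide
- chute_lip (a point): middle of the chute's open lower edge, on its floor: 60 mm ahead (-x) of the plunger's axis, 56 mm above the counter; axes as the dispenser's. The chute's end is 46 mm wide outside, with side walls 16 mm high; a box 40 mm high passes under it with 10 mm to spare
- plunger_top (a point): centre of the top of the plunger's round black palm pad (38 mm wide, the flat top 30 mm), on the vertical axis above the crossbar; 259 mm above the counter at rest. It moves with the plunger
- plunger (a joint): how far the plunger is pressed, m: 0 up, 0.026 half-way, 0.052 at its lower stop. A spring lifts it (4 N at the top, 7 half-way, 10 at the stop). Gate plate below: at rest it shuts the chute; from about 0.016 to 0.036 its window lets truffles through; right down it shuts again. A thin black ring on the stem, 26 mm over the crossbar at rest, meets the crossbar's top at half-way
- box_mid (a point): centre of the open, empty brown card box, half-way up (20 mm above its underside): 110 mm long (x), 64 mm wide (y), 40 mm high, walls 3 mm, no lid, 70 g, can be taken across its width; z up
- closed_box: bystander: a closed card box of truffles with a lid, 67 x 93 x 46 mm (x, y, z), origin at the centre of its underside
- sweet_jar: bystander: a small jar with a white screw lid, 69 mm wide, 107 mm high, origin at the centre of its underside
- tin: bystander: a round lidded tin, 70 mm wide, 36 mm high, origin at the centre of its underside
- truffle_0_mid (a point): centre of the lowest, next to the gate of the three truffles in the chute at the start: a ball 28 mm wide, 25 mm high with a flat foot, 13 g
- truffle_1_mid (a point): centre of the middle of the three truffles in the chute at the start: a ball 28 mm wide, 25 mm high with a flat foot, 13 g
- truffle_2_mid (a point): centre of the uppermost of the three truffles in the chute at the start: a ball 28 mm wide, 25 mm high with a flat foot, 13 g
Not all that is in view belongs to the job. There is more than one size of the part that bears box_mid; the job needs the larger.

How it is judged:
On the way, in this order (a step that is already met when the one before it is completed fails the run):
1. the open box stands on the counter with the chute's lip above its inside, let go (x of chute_lip in the frame of box_mid between -0.05 and 0.05 m and y of chute_lip in the frame of box_mid between -0.028 and 0.028 m and height (world z) of box_mid below 0.026 m and angle between box_mid's own z axis and vertical below 0.12 rad and contact force between the fingers and open_box below 0.2 N), for 0.2 s.
2. the gripper holds the plunger half-way down (value of joint plunger between 0.016 and 0.036 m and contact force between the fingers and dispenser above 2 N), for 0.5 s.
At the end, for the whole second after the job is handed in: the gripper holds the plunger 16 to 36 mm down (half-way is 26 mm), pressing it with more than 2 N; the open box stands upright on the counter with the chute's lip above its inside; all three truffles lie still inside the box, below its rim (all of step 2 and x of chute_lip in the frame of box_mid between -0.05 and 0.05 m and y of chute_lip in the frame of box_mid between -0.028 and 0.028 m and height (world z) of box_mid below 0.026 m and angle between box_mid's own z axis and vertical below 0.12 rad and x of truffle_0_mid in the frame of box_mid between -0.052 and 0.052 m and y of truffle_0_mid in the frame of box_mid between -0.029 and 0.029 m and z of each of truffle_0_mid, truffle_1_mid, truffle_2_mid in the frame of box_mid below 0.02 m and x of truffle_1_mid in the frame of box_mid between -0.052 and 0.052 m and y of truffle_1_mid in the frame of box_mid between -0.029 and 0.029 m and x of truffle_2_mid in the frame of box_mid between -0.052 and 0.052 m and y of truffle_2_mid in the frame of box_mid between -0.029 and 0.029 m and linear speed of each of truffle_0, truffle_1, truffle_2 below 0.05 m/s); the arm keeps its last pose, push and grip.
It fails at once if the robot touches a truffle (contact force between any of the fingers, the arm and truffle_0 above 0.3 N or contact force between any of the fingers, the arm and truffle_1 above 0.3 N or contact force between any of the fingers, the arm and truffle_2 above 0.3 N).
It fails at once if a bystander is moved more than 20 mm (distance of any of closed_box, sweet_jar, tin from where it was at the start of the episode above 0.02 m).
It also fails if it takes over 48 s, if anything falls off the work surface, if the arm or the gripper's body presses on something with over 40 N, if the wrist force passes 120 N, or if a joint passes its speed limit or range.

ROBOT

A 6-joint arm with a two-finger parallel gripper is mounted at the origin on a cart in front of the work surface, level with it; the furniture and walls round the work are solid. World frame = base frame: x ahead of the robot, y to its left, z up, the work surface at z = 0. Lengths are in m, angles in rad, forces in N, time in s.
With the tool pointing down it reaches from about 0.325 to 0.9 m from the base axis. Payload 6.1 kg.
Tool frame: the origin (TCP) lies midway between the tips of the shut fingers; the grasp point (between the pads) lies 19 mm behind it; x points along the fingers, y is the direction in which the jaws open and shut, and the axes are right-handed (so a half turn about x gives the same grasp; the last joint's range is limited). The gripper opens to 85 mm and grips with 20 to 120 N. Pads are 22 mm wide; open, the fingers measure 114 mm over their backs; the gripper's body (76 mm by 85 mm) begins 54 mm behind the grasp point. The pads swing forward as they close: fully open they stand 13 mm farther back than shut.
Start: joints at [-0.126, 0.22, 1.526, -0, 1.395, -0.126], TCP at [0.625, -0, 0.231] pointing down, gripper open.
Joint ranges: [-2.98, 2.98], [-0.91, 2.08], [0.09, 2.57], [-1.24, 4.39], [0.2, 2.65], [-2.68, 2.68]. Speed limits (rad/s): [2.57, 2.57, 3.01, 3.14, 3.14, 3.14].

INTERFACE

Orientations are given as [roll, pitch, yaw] about the fixed x, y, z axes, in that order (R = Rz(yaw) Ry(pitch) Rx(roll)).
In Python, from plant import movep, move_l, set_joints, gripper_to, hold, inverse_kinematics, observe, get_image, get_calibration, Unreachable, job_done gives the robot as it stands. Calls block until the motion is done:
- movep(position, orientation): joint-space move of the TCP to a pose.
- move_l(position, feed=0.15, rotation=None, max_force=None): straight line of the TCP; rotation=None keeps the orientation; feed is the mean speed in m/s. With max_force (N) it stops when the force on the tool has changed by that much, and returns True; else False.
- set_joints(angles): joint-space move.
- gripper_to(opening, f_grip=None): finger opening in m; f_grip is the grip in N (None keeps the last); returns when the fingers have stopped.
- hold(seconds).
- inverse_kinematics(position, orientation): joint angles nearest the present ones, or None.
- observe(): the state.
- get_image(name): name is "scene" or "side" or "wrist"; returns (picture, depth): 480x640x3 uint8, red, green, blue; 480x640 float32, m along the optical axis (not along the pixel's ray), 0 where there is no reading.
- get_calibration(name): a dict with "intrinsics" (3x3 intrinsics, pixels), "world_from_camera" (4x4, takes a point from camera to world coordinates). Camera axes: x right, y down, z forward; pixel columns grow to the right and rows downward; lengths in m; the calibration is good to about 2 mm. A picture is of the moment at which its call begins: read the wrist's pose just before it. get_calibration takes no time and is no camera call; for the wrist camera it gives the pose at the moment of the call.
A pose or a line that the arm cannot do raises Unreachable and nothing moves.
- job_done(): hands the job in, once; it reports no verdict.
The state is a dict: "time_s": time; "q": joint angles; "joint_velocities": joint speeds; "joint_torque": joint torques, N m; "eef_pos": TCP position; "tcp_rot": TCP orientation; "ft_force": force on the tool from outside, world axes, zero at the start; "torque": the same for the moment, N m; "opening": finger opening in m.
Only numpy, scipy, OpenCV 4.12 (cv2) and the standard library are available. Lean on these libraries where they do the work, as an engineer would, in place of code of your own. Each camera call takes 0.05 s, during which the arm holds its last target. There are 200 camera calls.

## Working session

There is one attempt and no reset: what is moved stays moved. The work goes in short steps, each a Python script; the robot and the scene stay as the last script left them, time stands still between calls to the robot, and variables do not carry over. Pictures are saved under pics/ and viewed, about 8 in all and at most 12, crops included, and the job is handed in when it is done.

```bash
mkdir -p pics
cat > h.py <<'E'
import numpy as np, cv2
from plant import *
def cloud(name):
    c=get_calibration(name); im,d=get_image(name)
    K=np.array(c["intrinsics"]);T=np.array(c["world_from_camera"])
    v,u=np.mgrid[:480,:640]
    P=np.stack([(u-K[0,2])/K[0,0]*d,(v-K[1,2])/K[1,1]*d,d],-1)@T[:3,:3].T+T[:3,3]
    P[d==0]=np.nan
    return im,P,T
def save(n,im): cv2.imwrite(f"pics/{n}.png",cv2.cvtColor(im,cv2.COLOR_RGB2BGR))
E
python3 - <<'E'
from h import *
for n in("scene","side"):
    im,P,T=cloud(n); save(n,im); np.save(n+".npy",P); print(n,T.round(3).tolist())
o=observe();print(o["time_s"],o["eef_pos"],o["tcp_rot"],o["opening"],o["ft_force"])
E
```

```text
scene [[-0.52, -0.477, 0.709, -0.325], [-0.854, 0.306, -0.421, 0.771], [-0.016, -0.824, -0.566, 0.886], [0.0, 0.0, 0.0, 1.0]]
side [[-0.834, -0.361, 0.418, 0.132], [-0.552, 0.531, -0.643, 0.931], [0.01, -0.767, -0.642, 0.892], [0.0, 0.0, 0.0, 1.0]]
0.1 [6.24452529e-01 7.31898478e-05 2.30302903e-01] [-1.72129568  1.56902417  2.99107729] 0.08522206922098269 [0.39547417 0.61431472 0.59815047]
```

View pics/scene.png

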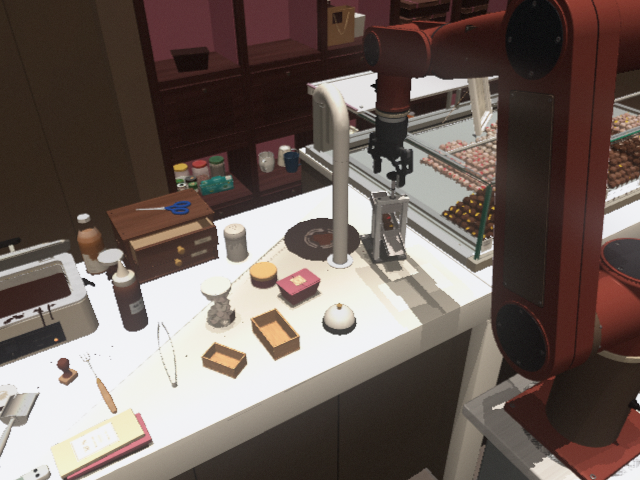

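View pics/side.png

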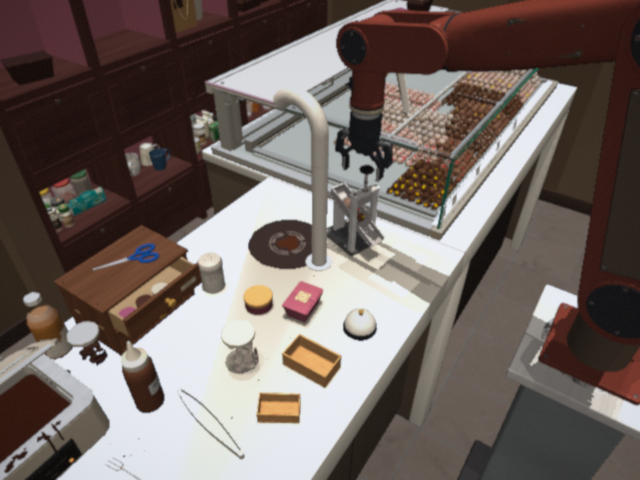

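Scene picture: the candidates for the open box are a larger tray at (275,333) and a smaller one at (224,360). The closed box at (299,287), tin at (263,275) and jar at (220,305) are bystanders. The dispenser is at (390,230), with a faucet column at (340,180) beside it. I choose the larger tray and will check its size.

Run:
```python
from h import *
P=np.load("scene.npy");S=np.load("side.npy")
im=cv2.imread("pics/scene.png");sd=cv2.imread("pics/side.png")
def box(P,im,r,n):
    x0,y0,x1,y1=r; p=P[y0:y1,x0:x1].reshape(-1,3)
    hsv=cv2.cvtColor(im[y0:y1,x0:x1],cv2.COLOR_BGR2HSV).reshape(-1,3)
    m=(hsv[:,1]>70)&(p[:,2]>.030)&(p[:,2]<.06); q=p[m]
    rc=cv2.minAreaRect(q[:,:2].astype(np.float32)); print(n,m.sum(),rc,np.percentile(q[:,2],[50,98]))
    print(cv2.boxPoints(rc).round(3).tolist())
box(P,im,(245,305,305,362),"big scene");box(S,sd,(275,330,348,388),"big side")
box(P,im,(198,340,250,380),"small scene")
def blob(P,r,zl,zh,n):
    x0,y0,x1,y1=r;p=P[y0:y1,x0:x1].reshape(-1,3);p=p[(p[:,2]>zl)&(p[:,2]<zh)]
    print(n,len(p),np.median(p,0).round(3),np.nanmin(p,0).round(3),np.nanmax(p,0).round(3))
for Q,nm,r in((P,"scene",(362,165,420,265)),(S,"side",(325,160,390,255))):
    for zl,zh in((.24,.27),(.2,.235),(.18,.2),(.15,.18),(.1,.15),(.06,.1),(.0031,.03)): blob(Q,r,zl,zh,nm+f" {zl}-{zh}")
for h in (.1,.2,.3,.38): blob(P,(315,80,358,265),h-.02,h+.02,f"faucet {h}")
blob(P,(318,295,360,335),.01,.2,"white dome");blob(P,(270,265,325,305),.01,.2,"closed")
a=cv2.resize(im[160:280,320:440],(480,480),interpolation=cv2.INTER_CUBIC)
b=cv2.resize(sd[150:270,290:410],(480,480),interpolation=cv2.INTER_CUBIC)
c=cv2.resize(im[290:390,190:315],(480,384));c=cv2.copyMakeBorder(c,0,96,0,0,cv2.BORDER_CONSTANT)
cv2.imwrite("pics/crop.png",cv2.resize(np.hstack([a,b,c]),(800,267)) if 0 else np.vstack([np.hstack([a,b])[:, :800],])) 
cv2.imwrite("pics/crop.png",cv2.resize(np.vstack([np.hstack([a,b]),]),(800,400)))
```

```text
big scene 424 ((0.5069113969802856, 0.38935622572898865), (0.0687064528465271, 0.11616130918264389), 89.13410949707031) [0.03760168 0.04267433]
[[0.4480000138282776, 0.35600000619888306], [0.5640000104904175, 0.3540000021457672], [0.5659999847412109, 0.4230000078678131], [0.4490000009536743, 0.42500001192092896]]
big side 449 ((0.5073699355125427, 0.3905583918094635), (0.11156319826841354, 0.06815160065889359), 0.8824944496154785) [0.03715936 0.04196418]
[[0.45100000500679016, 0.42399999499320984], [0.4519999921321869, 0.35600000619888306], [0.5640000104904175, 0.3569999933242798], [0.5630000233650208, 0.42500001192092896]]
small scene 58 ((0.49652063846588135, 0.5180540084838867), (0.08232594281435013, 0.051301173865795135), 30.96601104736328) [0.03116614 0.03339735]
[[0.4480000138282776, 0.5189999938011169], [0.4740000069141388, 0.4749999940395355], [0.5450000166893005, 0.5170000195503235], [0.5189999938011169, 0.5609999895095825]]
scene 0.24-0.27 236 [0.615 0.    0.258] [ 0.565 -0.024  0.241] [0.683 0.013 0.27 ]
scene 0.2-0.235 52 [ 0.615 -0.011  0.218] [ 0.61  -0.017  0.2  ] [ 0.
[... 789 characters left out ...]
0.15 819 [ 0.669 -0.027  0.123] [ 0.597 -0.076  0.1  ] [0.739 0.105 0.15 ]
side 0.06-0.1 700 [ 0.611 -0.012  0.077] [ 0.551 -0.241  0.06 ] [0.726 0.105 0.1  ]
side 0.0031-0.03 1005 [ 0.67  -0.03   0.011] [ 0.541 -0.378  0.003] [0.89  0.062 0.03 ]
faucet 0.1 381 [0.691 0.091 0.101] [ 0.658 -0.208  0.08 ] [1.275 0.124 0.12 ]
faucet 0.2 353 [0.676 0.1   0.197] [ 0.66  -0.205  0.18 ] [1.271 0.123 0.219]
faucet 0.3 259 [0.667 0.112 0.301] [0.658 0.085 0.28 ] [0.695 0.124 0.32 ]
faucet 0.38 286 [0.668 0.112 0.38 ] [0.659 0.086 0.36 ] [0.694 0.123 0.4  ]
white dome 742 [0.459 0.249 0.035] [0.433 0.207 0.01 ] [0.51  0.281 0.062]
closed 1056 [0.609 0.277 0.044] [0.578 0.218 0.01 ] [0.724 0.315 0.051]
```

View pics/crop.png

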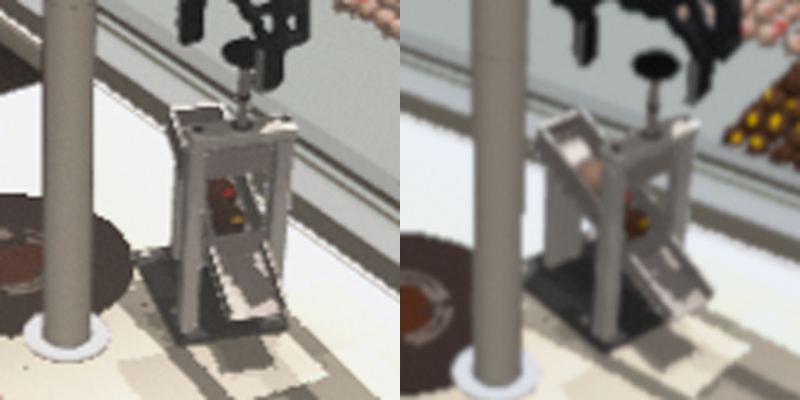

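The crop shows the plunger pad, crossbar and chute, with the chute facing the robot. The open fingers seem to straddle the pad, so I'll leave straight up. The larger tray measures 112-116 x 68 x 40 mm (given 110 x 64 x 40), which confirms the choice. Next I'll get the dispenser's yaw and lip.

Run:
```python
from h import *
P=np.load("scene.npy");S=np.load("side.npy")
for Q,nm,(x0,y0,x1,y1) in((P,"scene",(362,165,420,265)),(S,"side",(325,160,390,255))):
    p=Q[y0:y1,x0:x1].reshape(-1,3);p=p[(abs(p[:,1]+.012)<.08)&(abs(p[:,0]-.62)<.15)]
    s=lambda a,b:p[(p[:,2]>a)&(p[:,2]<b)]
    print(nm,"crossbar",cv2.minAreaRect(s(.188,.197)[:,:2].astype(np.float32)))
    t=s(.2,.235);t=t[abs(t[:,0]-.617)<.012];print(" stem",np.median(t,0))
    t=s(.255,.264);t=t[np.hypot(t[:,0]-.617,t[:,1]+.01)<.03];print(" pad",len(t),t.mean(0),t.min(0),t.max(0))
    t=s(.045,.085);t=t[t[:,0]<.59];r=cv2.minAreaRect(t[:,:2].astype(np.float32));print(" lip",r,cv2.boxPoints(r).round(3).tolist(),t[:,2].min())
    t=s(.005,.012);r=cv2.minAreaRect(t[:,:2].astype(np.float32));print(" foot",r,cv2.boxPoints(r).round(3).tolist())
o=observe();c=get_calibration("wrist");print(np.array(c["world_from_camera"]).round(3).tolist())
# yaw helper: tool down orientation
from scipy.spatial.transform import Rotation as R
print(R.from_euler("xyz",o["tcp_rot"]).as_matrix().round(3))
```

```text
scene crossbar ((0.6188985705375671, -0.01297524943947792), (0.08360365778207779, 0.03202858567237854), 71.31844329833984)
 stem [ 0.61545965 -0.01118235  0.21844009]
 pad 63 [ 0.61869003 -0.00737284  0.25865374] [ 0.60246983 -0.02368583  0.25520396] [0.63489442 0.00616877 0.26164531]
 lip ((0.576278030872345, -0.0004378706216812134), (0.04843727499246597, 0.043986234813928604), 64.03312683105469) [[0.5460000038146973, -0.013000000268220901], [0.5849999785423279, -0.03200000151991844], [0.6069999933242798, 0.012000000104308128], [0.5669999718666077, 0.03099999949336052]] 0.05246058030945133
 foot ((0.6701285243034363, -0.03403264284133911), (0.10675637423992157, 0.160281702876091), 62.42047882080078) [[0.5740000009536743, -0.04399999976158142], [0.7160000205039978, -0.11800000071525574], [0.765999972820282, -0.024000000208616257], [0.6240000128746033, 0.05000000074505806]]
side crossbar ((0.6196450591087341, -0.013143479824066162), (0.08444125205278397, 0.027943557128310204), 70.04908752441406)
 stem [ 0.61746773 -0.01058899  0.21744015]
 pad 99 [ 0.61793043 -0.0096378   0.25823248] 
[... 159 characters left out ...]
6105804), 68.54135131835938) [[0.5490000247955322, -0.014999999664723873], [0.5870000123977661, -0.029999999329447746], [0.6050000190734863, 0.01600000075995922], [0.5680000185966492, 0.03099999949336052]] 0.05297899936766093
 foot ((0.6530700922012329, -0.01938585191965103), (0.10214391350746155, 0.17397993803024292), 72.24351501464844) [[0.5550000071525574, -0.04100000113248825], [0.7200000286102295, -0.0949999988079071], [0.7509999871253967, 0.003000000026077032], [0.5860000252723694, 0.0560000017285347]]
[[1.0, 0.001, -0.002, 0.626], [0.0, -0.966, -0.257, 0.065], [-0.002, 0.257, -0.966, 0.373], [0.0, 0.0, 0.0, 1.0]]
[[-0.002  1.    -0.   ]
 [ 0.    -0.    -1.   ]
 [-1.    -0.002 -0.   ]]
```

Both cameras agree: plunger axis at (0.619,-0.0115), dispenser yaw about -20°, so the lip should be at (0.563,0.009). Lip points measured directly are at about (0.558,0.008). Now I'll move above the box's near end and look.

```bash
cat >> h.py <<'E'
from scipy.spatial.transform import Rotation as R
def down(deg):
    b=np.radians(deg);y=np.array([np.cos(b),np.sin(b),0]);x=np.array([0,0,-1.])
    return R.from_matrix(np.stack([x,y,np.cross(x,y)],1)).as_euler("xyz").tolist()
AX=np.array([.619,-.0115]); YAW=-20.; F=-np.array([np.cos(np.radians(YAW)),np.sin(np.radians(YAW))])
def boxrect(P,im,c):
    hsv=cv2.cvtColor(im,cv2.COLOR_RGB2HSV);m=(P[...,2]>.032)&(P[...,2]<.05)&(np.hypot(P[...,0]-c[0],P[...,1]-c[1])<.085)&(hsv[...,1]>70)
    return cv2.minAreaRect(P[m][:,:2].astype(np.float32)),m.sum()
E
python3 - <<'E'
from h import *
P=np.load("scene.npy");p=P[270:335,195:240].reshape(-1,3);p=p[p[:,2]>.05];print("jar",np.median(p,0),p.min(0),p.max(0))
move_l([.625,0,.36]);move_l([.5,.02,.36])
movep([.472,.39,.22],down(90))
o=observe();print(o["time_s"],o["eef_pos"],o["q"])
im,Q,T=cloud("wrist");save("wrist1",im)
print(boxrect(Q,im,(.507,.39)))
for d,pos in((70,(.511,.028,.02)),(70,(.445,.052,.03)),(70,(.619,-.0115,.24))):print(inverse_kinematics(list(pos),down(d)))
E
```

```text
jar [0.62380814 0.47130811 0.10498445] [0.59869753 0.43499448 0.05014894] [0.67010964 0.50352424 0.11067928]
3.575 [0.47287264 0.38936791 0.22053631] [ 5.60411501e-01  1.97791748e-01  1.57314164e+00 -4.26206483e-04
  1.36984640e+00 -1.00845558e+00]
(((0.5085638165473938, 0.39049679040908813), (0.10988635569810867, 0.06510015577077866), 0.5161303877830505), np.int64(1524))
[-9.94561853e-02  2.17547903e-01  1.96896626e+00 -4.44089210e-16
  9.55078492e-01 -1.32118666e+00]
[-6.00217399e-02  5.68686818e-02  2.12733565e+00 -4.44089210e-16
  9.57388323e-01 -1.28175222e+00]
[-0.14587685  0.20091914  1.53275375  0.          1.40791976 -1.36760733]<sys>:0: UserWarning: Gimbal lock detected. Setting third angle to zero since it is not possible to uniquely determine all angles.
```

View pics/wrist1.png

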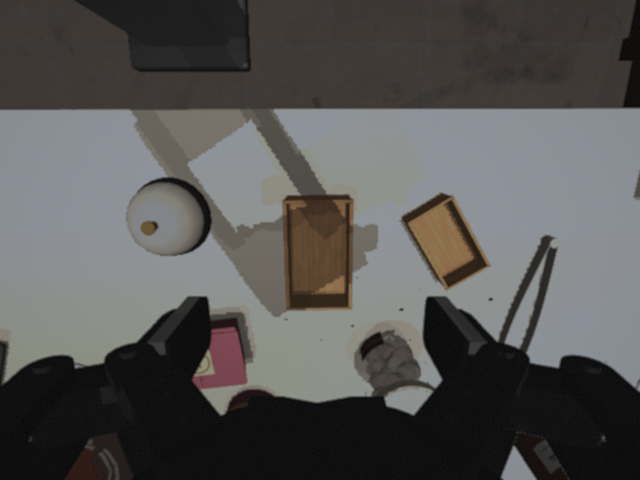

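The picture shows the larger box at (319,252), clear of the small box (445,240), the dome (167,217) and the jar (390,360). It measures 110 x 65 mm, centred at (0.5086,0.3905). I'll grip it 35 mm off-centre, at the robot end.

```bash
python3 -W ignore - <<'E'
from h import *
g=[.4736,.3902]
movep([*g,.10],down(90.5)); move_l([*g,.003],feed=.08,max_force=10)
gripper_to(.05,f_grip=35)
o=observe();print(o["time_s"],o["eef_pos"],o["opening"],o["ft_force"])
move_l([*g,.06],feed=.1)
s=AX+F*.195
movep([s[0],s[1]+.12,.15],down(70)); move_l([*s,.06])
o=observe();print(o["time_s"],o["eef_pos"],o["opening"],o["ft_force"])
im,Q,T=cloud("scene");save("scene2",im[200:400,260:520].repeat(2,0).repeat(2,1))
m=Q.copy();m[...,2]-=.057;print(s,s-F*.035,boxrect(m,im,s-F*.035))
E
```

```text
5.875 [0.47413384 0.39059016 0.0037861 ] 0.06358246634309185 [ 0.61064155 -0.28063052  4.10915111]
8.675 [0.43623786 0.05561632 0.06047418] 0.06353842599522026 [ 0.16273334  0.85269954 -0.01527712]
[0.43575994 0.05519393] [0.46864918 0.04322322] (((0.4631733000278473, 0.04301830381155014), (0.06940758973360062, 0.1108664870262146), 68.90888977050781), np.int64(149))
```

View pics/scene2.png

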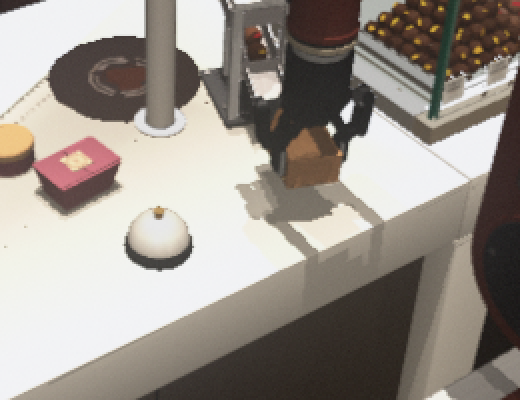

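The box (crop pixel (312,155)) is held level and aligned with the chute. I'll lower it and slide it under the lip.

```bash
python3 -W ignore - <<'E'
from h import *
s=AX+F*.195;e=AX+F*.115
move_l([*s,.007],feed=.1,max_force=8); print(move_l([*e,.007],feed=.06,max_force=12))
print(move_l([*e,.003],feed=.02,max_force=6))
print(observe()["eef_pos"]); gripper_to(.085); hold(.3)
move_l([*e,.06],feed=.1); u=AX+F*.2; move_l([*u,.30],feed=.2)
o=observe();print(o["time_s"],o["eef_pos"],o["opening"],o["ft_force"])
for n in("scene","side"):
    im,Q,T=cloud(n);c=AX+F*.08
    print(n,c,boxrect(Q,im,c))
    cr=im[210:310,330:450] if n=="scene" else im[190:290,310:430]
    save(n+"3",cv2.resize(cr,(480,400),interpolation=cv2.INTER_CUBIC))
a,b=(cv2.imread(f"pics/{n}3.png") for n in("scene","side"));cv2.imwrite("pics/place.png",cv2.resize(np.hstack([a,b]),(800,333)))
E
```

```text
False
True
[0.51134443 0.02788799 0.00374258]
13.9333 [0.43061144 0.05685952 0.29866112] 0.08492645498145142 [-0.33226415 -0.27154749 -0.12264133]
scene [0.54382459 0.01586161] (((0.5416294932365417, 0.016300644725561142), (0.06661158800125122, 0.11556000262498856), 70.0154800415039), np.int64(236))
side [0.54382459 0.01586161] (((0.5434682965278625, 0.01757754385471344), (0.06628561019897461, 0.11273591220378876), 70.47046661376953), np.int64(221))
```

View pics/place.png

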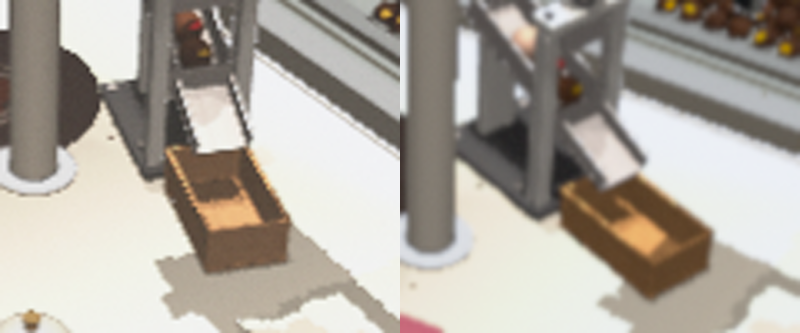

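The box stands under the lip, aligned: centre (0.5425,0.017), yaw -20°, with the lip at about +20 mm in x and y≈0 in its frame. Next is the plunger.

```bash
python3 -W ignore - <<'E'
from h import *
gripper_to(0,f_grip=40)
move_l([AX[0],-.0105,.30],feed=.15); f0=observe()["ft_force"]
print(move_l([AX[0],-.0105,.245],feed=.03,max_force=2.5)); o=observe();print("contact",o["eef_pos"],o["ft_force"]-f0)
move_l([AX[0],-.0105,.233],feed=.03); hold(2)
o=observe();print(o["time_s"],o["eef_pos"],o["opening"],o["ft_force"]-f0)
for n in("scene","side"):
    im,Q,T=cloud(n)
    cr=im[160:280,330:450] if n=="scene" else im[150:270,310:430]
    save(n+"4",cv2.resize(cr,(480,480),interpolation=cv2.INTER_CUBIC))
a,b=(cv2.imread(f"pics/{n}4.png") for n in("scene","side"));cv2.imwrite("pics/press.png",cv2.resize(np.hstack([a,b]),(800,400)))
E
```

```text
True
contact [ 0.61890156 -0.01048733  0.25733234] [2.32113749 1.17797332 2.7013987 ]
20.5167 [ 0.61895135 -0.0104978   0.23338444] -0.00025879736791857604 [-1.97466642  1.58734574  5.82332245]
```

View pics/press.png

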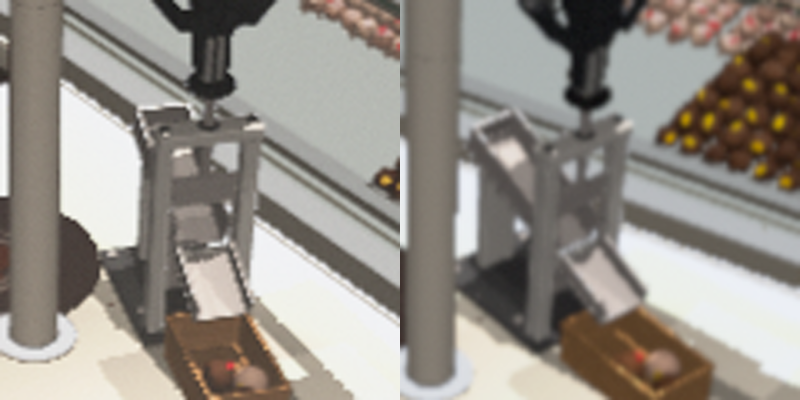

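The chute is empty and truffles are in the box, with the plunger about 26 mm down. I'll take one close crop to count them and check the box's pose and rim height.

```bash
python3 -W ignore - <<'E'
from h import *
for n in("scene","side"):
    im,Q,T=cloud(n);c=AX+F*.08;print(n,boxrect(Q,im,c))
    Pb=Q-[.5425,.017,0];x=-(Pb[...,:2]@F);m=(abs(x)<.05)&(np.hypot(Pb[...,0],Pb[...,1])<.05)&(Q[...,2]<.05);print(np.nanmax(Q[...,2][m]))
    cr=im[240:295,370:425] if n=="scene" else im[235:290,355:410]
    save(n+"5",cv2.resize(cr,(400,400),interpolation=cv2.INTER_CUBIC))
a,b=(cv2.imread(f"pics/{n}5.png") for n in("scene","side"));cv2.imwrite("pics/count.png",np.hstack([a,b]))
o=observe();print(o["time_s"],o["eef_pos"],o["ft_force"])
E
```

```text
scene (((0.5405352711677551, 0.01599925011396408), (0.06876402348279953, 0.11580830067396164), 70.03559112548828), np.int64(237))
0.044965282560124
side (((0.5431991219520569, 0.01756390556693077), (0.06875584274530411, 0.1132366731762886), 69.094482421875), np.int64(249))
0.04377754164424352
20.7167 [ 0.61893893 -0.0104936   0.23336044] [-2.56546299 -0.07489586  6.24014445]
```

View pics/count.png

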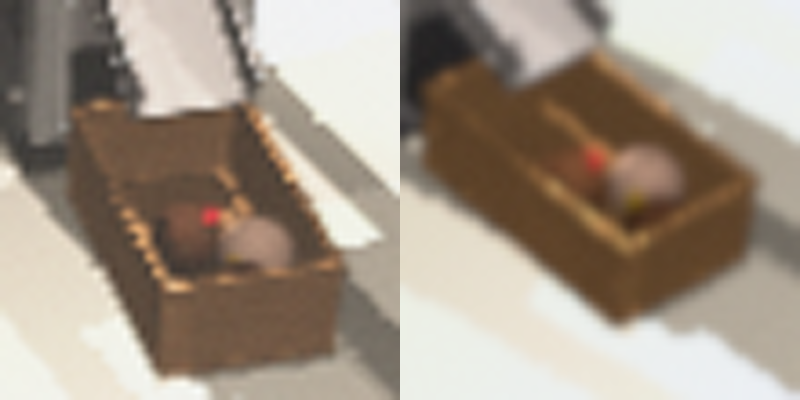

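I can see three truffles: red-dotted, pink, and yellow-dotted partly behind the pink one. I'll check the pink one's height and whether anything has moved.

```bash
python3 -W ignore - <<'E'
from h import *
for n,(u,v) in(("scene",(370+255/7.27,240+240/7.27)),("side",(355+245/7.27,235+172/7.27))):
    im,Q,T=cloud(n);u,v=round(u),round(v);p=Q[v-3:v+4,u-3:u+4].reshape(-1,3)
    print(n,np.median(p,0).round(4),np.percentile(p[:,2],[5,50,95]).round(4))
    for name,(uu,vv) in dict(red=(370+190/7.27,240+235/7.27),yel=(370+230/7.27,240+262/7.27)).items() if n=="scene" else dict(red=(355+575/7.27-55,235+172/7.27),yel=(355+635/7.27-55,235+205/7.27)).items():
        print(" ",name,Q[round(vv),round(uu)].round(4))
E
```

```text
scene [0.5187 0.008  0.0268] [0.0211 0.0268 0.0311]
  red [0.5344 0.025  0.0265]
  yel [0.5112 0.0243 0.0285]
side [0.519  0.0134 0.0266] [0.0194 0.0266 0.031 ]
  red [0.5409 0.0279 0.0261]
  yel [0.5155 0.0313 0.0273]
```

All three truffle tops are at or below 31 mm, so they lie on the box floor, below the 40 mm rim. Handing in.

```bash
python3 -W ignore - <<'E'
from h import *
o=observe();print(o["time_s"],o["eef_pos"],o["ft_force"]); job_done()
E
```

```text
20.8167 [ 0.61892893 -0.01047587  0.23336467] [-1.99043149  0.69005602  6.2095507 ]
the job is handed in; nothing more can be done
```

I placed the larger open box under the chute, let go of it, and pressed the plunger half-way down. All three truffles slid into the box. I handed the job in at 20.8 s, still holding the plunger.

- **Box:** it stands flat and in line with the chute, centred at about (0.542, 0.017). The lip is about 20 mm towards the dispenser from the box's centre and close to its midline. The two cameras agree to about 3 mm.
- **Plunger:** it is about 26 mm down, with the fingertips at 0.2334 m against the 0.259 m rest height. The push is about 6 N, slightly under the 7 N expected from the spring at half-way. I judged the depth from the fingertip height and did not check the ring on the stem separately.
- **Truffles:** the chute is empty. The truffles lie side by side on the box floor, with their tops at about 31 mm or lower, below the 40 mm rim.
- **Bystanders:** I did not re-measure the closed box, jar and tin at the end. The gripper never worked close to them, and the forces read along the way showed no sign of a knock.

No check failed.

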